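# Hold a seed slide flush on the tilted stage of a slide reader

## Robot

A 6-joint arm with a two-finger parallel gripper is mounted at the origin on the work surface. World frame = base frame: x ahead of the robot, y to its left, z up, the work surface at z = 0. Lengths are in m, angles in rad, forces in N, time in s.
With the tool pointing down it reaches from about 0.325 to 0.9 m from the base axis. Payload 6.1 kg.
Tool frame: the origin (TCP) lies at the very end of the fingers, on their centre line; the grasp point (between the pads) lies 19 mm behind it; z points along the fingers, y is the line along which they close (so a half turn about z gives the same grasp; the last joint's range is limited). The gripper opens to 85 mm and grips with 20 to 120 N. Pads are 22 mm wide; open, the fingers measure 114 mm over their backs; the gripper's body (76 mm by 85 mm) begins 54 mm behind the grasp point. The pads swing forward as they close: fully open they stand 13 mm farther back than shut.
Start: joints at [1.086, 0.22, 1.526, -0, 1.395, -0.126], TCP at [0.219, 0.585, 0.231] pointing down, gripper open.
Joint ranges: [-2.98, 2.98], [-0.91, 2.08], [0.09, 2.57], [-1.24, 4.39], [0.2, 2.65], [-2.68, 2.68]. Speed limits (rad/s): [2.57, 2.57, 3.01, 3.14, 3.14, 3.14].

## Interface

Orientations are given as a unit quaternion [x, y, z, w].
In Python, from workcell import * gives the robot as it stands.
- The arm moves only by the shell command python3 -m pendant 'ROWS' [OPENING]. ROWS is JSON, one flat list of numbers, 4 for each row, row after row: the shift along the world's x, y, z in mm, then the turn about the world's z in units of 8 degrees (1.0 is 8 degrees). In form: [tx, ty, tz, roll, tx, ty, tz, roll, ...]. A call has 1 to 20 rows; each row is the pose to reach, as a shift and turn from the pose commanded when the call began; what a row does not reach only later rows make up. A row lasts 1/10 s, in which the tool goes at most 50 mm and 8.59 degrees, less where a joint would pass 70% of its speed; a pose out of reach is approached as far as the arm can. A call with a gripper value outside its range is refused whole. OPENING is the finger opening in mm, from 0 to 85.4, set as the call begins (- or left out, the last holds). The fingers move at their own pace and stop on an object; the grip force is fixed at half the most. Time passes only in rows, so rows that repeat a pose let the fingers close. It gives the time, the measured TCP pose, the force, the opening and the grip force at its end, in the units of the state.
- sense(): the state, without advancing time (a new reading comes with each control period).
- snapshot(name): name is "scene" or "side" or "wrist"; returns the picture (420x560x3 uint8, blue, green, red); there is no depth.
- camera_model(name): a dict with "K" (3x3 intrinsics, pixels), "eye" and "rotation" of the camera in the world. Camera axes: x right, y down, z forward; pixel columns grow to the right and rows downward; lengths in m; the calibration is good to about 2 mm. A picture is of the moment at which its call begins: read the wrist's pose just before it. camera_model takes no time and is no camera call; for the wrist camera it gives the pose at the moment of the call.
- close_job(): hands the job in; it is judged then, once.
Trained networks look in the newest picture that a camera, given by its name, has taken for a name from the list of things; names that differ only in an ending like _2 or _b are one class to them, and where a whole thing is asked for, a point or a joint stands for the part that bears it (a point fixed in the world has none). Each returns a list of dicts, best first, with "confidence" (0 to 1); they miss things now and then, are a little off and sometimes report something else, mostly with a low value. They report only what shows in the picture. A call takes as long as a camera call.
- look_for(camera, target): "extent" ([left, top, right, bottom] in pixels, round what is visible of it).
- trace(camera, target): "pixels" (420x560 bool, what is visible of it) and "extent" ([left, top, right, bottom] in pixels, round what is visible of it).
- landmark_of(camera, target): "location" ([column, row] in pixels: a listed point, or the origin of a listed thing).
The state is a dict: "t": time; "q": joint angles; "qd": joint speeds; "effort": joint torques, N m; "eef_pos": TCP position; "tcp_rot": TCP orientation; "force": force on the tool from outside, world axes, zero at the start; "ft_torque": the same for the moment, N m; "finger_gap": opening from 0.0 (shut) to 1.0 (fully open); "gripper_force": force on a finger pad.
Only numpy, scipy, OpenCV 4.12 (cv2) and the standard library are available. Lean on these libraries where they do the work, as an engineer would, in place of code of your own. Each camera call takes 0.05 s, during which the arm holds its last target. There are 200 camera calls.

## Task

Turn the reader's knob clockwise until it clicks over into its second position, which swings the guard bar off the stage. Then pick up the seed slide by its fin, tilt it to match the sloped stage and press its underside gently flush against the stage face, centred on the window and square to it, with a push of about 10 newtons. Finish while still gripping the fin and holding the slide pressed there; do not shift the stage's tilt, and do not disturb the tube rack, the scanner or the box of caps.

Things in the scene. Friction and masses are not known exactly. Their poses are not given: they have to be found in the camera images.
- knob (a joint): angle of the knob (rad), 0 to 1.2, growing clockwise seen from above; starts at 0. An over-centre detent resists with up to about 0.15 N m in the first half, lets go at 0.6, then snaps it on to the stop at 1.2; let go before 0.6, it springs back to 0. It is geared to the guard bar, which it swings 1.8 rad in all, counterclockwise seen from above.
- knob_grip (a point): point on the vertical axis of the black knob at the +y end of the grey reader's top, at gripping height: a 44 mm disc carrying an upright bar 42 mm long along this frame's x axis and 14 mm thick along y. The bar's top is 7 mm above this point, the disc's upper face 23 mm below it. The frame turns with the knob. Its axis is 150 mm to the stage's +y side.
- reader: the grey slide reader, fixed: base block 200 mm (x) by 300 mm (y), 50 mm high; its origin lies on the bench, 55 mm to -y of the base's centre. A 10 mm thick guard bar 130 mm long, its top 105 mm above the bench, pivots on a post at x = -40, y = -85 mm: with the knob at 0 it lies along +y over the stage's lower half, with the knob at 1.2 it points to -x, off the stage.
- stage_face (a point): centre of the sloped aluminium stage face and of its framed glass window (58 x 84 mm). x points up the slope (away from the robot), y along the hinge, z is the outward normal. The face is 120 mm along x, 130 along y, the plate 12 mm thick; its hinge edge is 65 mm above the bench.
- slide_grip (a point): grasp point of the grey seed slide, in the fin: 32 mm above the slide's flat underside, on its middle. The slide is a plate 60 mm along x, 90 mm along y, 8 mm thick, with an upright fin on its back 44 mm along x, 12 mm thick along y, from 8 mm to 50 mm above the underside. z points from the underside to the fin. Mass about 0.13 kg. It lies on the bench, fin up.
- slide_foot (a point): centre of the slide's flat underside, same axes as slide_grip.
- slide: the seed slide as a whole; its origin is the centre of the underside.
- stage: the stage plate; origin in the middle of the hinge edge of the face, axes as stage_face. Tilted 0.28 to 0.60 rad from level at the start: the hinge is at the edge nearer the robot, the far edge stands higher. The hinge is stiff (4 N m) and does not yield to a gentle push.
- rack: black tube rack 100 x 200 mm, 85 mm high, with orange-capped tubes rising to 116 mm; origin under its centre. Leave alone.
- scanner: black hand scanner on its stand, foot 110 mm wide, 180 mm high; origin under its foot. Leave alone.
- cap_box: low white box of orange caps 110 x 150 x 30 mm; origin under its centre. Leave alone.

How it is judged:
By the outcome, as a careful person would: the job done as asked, in the order asked, and still so for the second after the job is handed in, while the arm keeps its last pose, push and grip.
It also fails if it takes over 64 s, if anything falls off the work surface, if the arm or the gripper's body presses on something with over 40 N, if the wrist force passes 120 N, or if a joint passes its speed limit or range.

## Working session

There is one attempt and no reset: what is moved stays moved. The work goes in short steps, Python scripts to look and compute and a shell command to move; the robot and the scene stay as the last step left them, time stands still between calls to the robot, and variables do not carry over. Pictures are saved under pics/ and viewed, at most 10 in all, crops included, and the job is handed in when it is done.

```bash
ls -la; mkdir -p pics; cat > h.py <<'E'
from workcell import *
import numpy as np, cv2
from scipy.spatial.transform import Rotation as R
def ray(cam,px,m=None):
    m=m or camera_model(cam); K=np.array(m["K"]);Rm=np.array(m["rotation"])
    if Rm.shape!=(3,3): Rm=R.from_quat(Rm.ravel()).as_matrix()
    d=Rm@np.linalg.solve(K,[px[0],px[1],1.]); return np.array(m["eye"]),d/np.linalg.norm(d)
def onz(cam,px,z,m=None):
    e,d=ray(cam,px,m); return e+d*(z-e[2])/d[2]
def tri(obs):
    A=np.zeros((3,3));b=np.zeros(3)
    for e,d in obs:
        P=np.eye(3)-np.outer(d,d);A+=P;b+=P@e
    x=np.linalg.solve(A,b); return x,[np.linalg.norm((np.eye(3)-np.outer(d,d))@(x-e)) for e,d in obs]
def proj(cam,X,m=None):
    m=m or camera_model(cam);K=np.array(m["K"]);Rm=np.array(m["rotation"])
    if Rm.shape!=(3,3): Rm=R.from_quat(Rm.ravel()).as_matrix()
    p=K@(Rm.T@(np.array(X)-m["eye"])); return p[:2]/p[2]
E
python3 - <<'E'
from h import *
np.set_printoptions(precision=4,suppress=True)
s=sense();print(s)
for c in("scene","side"):
    im=snapshot(c);cv2.imwrite(f"pics/{c}0.png",im);print(c,camera_model(c))
    for t in("knob_grip","stage_face","stage","slide_grip","slide_foot","reader","rack","scanner","cap_box"):
        l=landmark_of(c,t);print(c,t,[(np.round(a["location"],1).tolist(),round(a["confidence"],2)) for a in l[:2]])
E
```

```text
total 12
drwxr-xr-x  3 agent agent 4096 Dec  1 17:35 .
drwxr-xr-x 23 root  root  4096 Dec  1 17:35 ..
drwxr-xr-x  2 agent agent 4096 Dec  1 17:35 pics
{'t': 0.0, 'q': array([ 1.0859,  0.2212,  1.5276, -0.    ,  1.3947, -0.1261]), 'qd': array([ 0.0007, -0.0005,  0.0011, -0.0001, -0.002 , -0.001 ]), 'effort': array([  0.0001, -49.6902, -38.9397,  -0.0001,   0.011 ,   0.    ]), 'eef_pos': array([0.2192, 0.5846, 0.2302]), 'tcp_rot': array([ 0.1784,  0.984 , -0.0009, -0.0003]), 'force': array([-0.7793,  0.8253,  0.4297]), 'ft_torque': array([ 0.0165, -0.0022, -0.0071]), 'gripper_force': 0.0, 'finger_gap': 1.0051381880340302}
scene {'K': array([[510.6306,   0.    , 268.2508],
       [  0.    , 510.6306, 204.6976],
       [  0.    ,   0.    ,   1.    ]]), 'eye': array([1.4245, 0.1008, 1.3846]), 'rotation': array([ 0.6426,  0.7092, -0.2204, -0.1882])}
scene knob_grip [([327.9, 184.8], 0.63)]
scene stage_face [([280.1, 189.7], 0.77)]
scene stage []
scene slide_grip [([183.1, 172.1], 0.81), ([281.8, 188.1], 0.6)]
scene slide_foot [([186.6, 183.9], 0.63)]
scene reader [([281.5, 212.6], 0.7)]
scene rack [([165.3, 254.6], 0.9)]
scene scanner [([427.9, 237.4], 0.86)]
scene cap_box [([167.9, 255.4], 0.7), ([119.5, 201.2], 0.62)]
side {'K': array([[402.3501,   0.    , 278.5594],
       [  0.    , 402.3501, 211.1056],
       [  0.    ,   0.    ,   1.    ]]), 'eye': array([ 0.5375, -1.0757,  0.7086]), 'rotation': array([ 0.8674, -0.0232,  0.0054, -0.497 ])}
side knob_grip [([265.0, 227.8], 0.67), ([247.0, 185.2], 0.6)]
side stage_face [([257.4, 203.3], 0.66)]
side stage [([237.1, 212.7], 0.66)]
side slide_grip []
side slide_foot [([227.1, 301.2], 0.58)]
side reader [([262.8, 228.6], 0.93)]
side rack [([340.0, 298.4], 0.58)]
side scanner [([272.4, 165.8], 0.81)]
side cap_box [([265.3, 361.5], 0.96)]
```

```bash
python3 -m pendant --help 2>&1 | head -20
```

```text
invalid input: not JSON, or not a number
```

View pics/scene0.png

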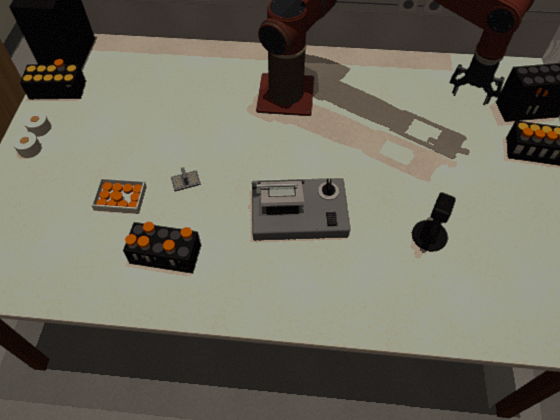

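View pics/side0.png

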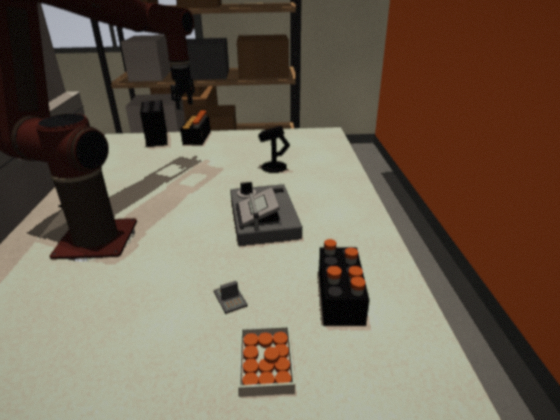

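```bash
python3 - <<'E'
from h import *
np.set_printoptions(precision=4,suppress=True)
P={"knob":((327.9,184.8),(247,185.2)),"stage_face":((280.1,189.7),(257.4,203.3)),"reader":((281.5,212.6),(262.8,228.6)),"foot":((186.6,183.9),(227.1,301.2)),"rack":((165.3,254.6),(340,298.4))}
for n,(a,b) in P.items(): print(n,*tri([ray("scene",a),ray("side",b)]))
for z in (0.05,.1): print("knob z",onz("scene",(328,185),z))
print("slide",onz("scene",(186.6,183.9),0),onz("side",(227.1,301.2),0),"grip",onz("scene",(183.1,172.1),.032))
print("scanner",onz("scene",(427.9,237.4),0),"capbox",onz("scene",(119.5,196),.03))
# base corners from scene at z=.05
for p in [(251,180),(346,180),(349,230),(253,236)]: print(onz("scene",p,.05))
im=cv2.imread("pics/scene0.png")[160:260,80:360];cv2.imwrite("pics/crop0.png",cv2.resize(im,None,fx=2.85,fy=2.85,interpolation=3))
E
```

```text
knob [0.476  0.1683 0.087 ] [np.float64(0.0010832626223361878), np.float64(0.001083262622336106)]
stage_face [0.513  0.0219 0.0953] [np.float64(1.306952785783281e-05), np.float64(1.3069527857801043e-05)]
reader [ 0.5287  0.0292 -0.0058] [np.float64(0.0026175040325796995), np.float64(0.0026175040325796236)]
foot [ 0.436  -0.3011 -0.0115] [np.float64(0.005744479224534065), np.float64(0.005744479224534033)]
rack [ 0.7193 -0.3134 -0.0026] [np.float64(0.000586109404344091), np.float64(0.0005861094043441319)]
knob z [0.4484 0.1709 0.05  ]
knob z [0.485  0.1682 0.1   ]
slide [ 0.4506 -0.2989  0.    ] [ 0.4326 -0.3087  0.    ] grip [ 0.4262 -0.3107  0.032 ]
scanner [0.5844 0.4897 0.    ] capbox [ 0.5395 -0.4984  0.03  ]
[ 0.4512 -0.0784  0.05  ]
[0.4231 0.228  0.05  ]
[0.611  0.2407 0.05  ]
[ 0.6591 -0.0468  0.05  ]
```

View pics/crop0.png

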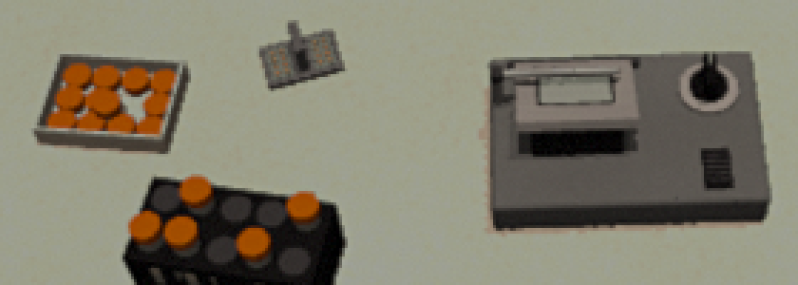

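```bash
python3 -m pendant '[26,-42,5,0.3, 51,-83,10,0.7, 77,-125,15,1, 103,-167,20,1.3, 128,-208,25,1.6, 154,-250,30,2, 180,-292,35,2.3, 205,-333,40,2.6, 231,-375,45,3, 257,-417,50,3.2, 257,-417,50,3.2, 257,-417,50,3.2, 257,-417,50,3.2]'; python3 - <<'E'
from h import *
np.set_printoptions(precision=4,suppress=True)
s=sense();print(s["eef_pos"],s["tcp_rot"],s["qd"]);m=camera_model("wrist");im=snapshot("wrist");cv2.imwrite("pics/w1.png",im);print(m)
for t in("knob_grip","stage_face","reader"):
    print(t,[(np.round(a["location"],1).tolist(),round(a["confidence"],2)) for a in landmark_of("wrist",t)[:2]])
E
```

```text
t: 2.3
eef_pos: [0.4759, 0.169, 0.2811]
tcp_rot: [-0.044, 0.999, 0.0, -0.0]
force: [0.2, 0.3, -0.2]
finger_gap: 0.999
gripper_force: 0.0
[0.4759 0.169  0.2811] [-0.0441  0.999   0.0002 -0.0003] [ 0.0221 -0.0028  0.0022 -0.0024  0.0003 -0.0046]
{'K': array([[365.6894,   0.    , 277.4131],
       [  0.    , 365.6894, 201.7305],
       [  0.    ,   0.    ,   1.    ]]), 'eye': array([0.4005, 0.163 , 0.4238]), 'rotation': array([0.6678, 0.729 , 0.1107, 0.1017])}
knob_grip [([283.0, 166.1], 0.55)]
stage_face [([130.3, 195.9], 0.7)]
reader [([159.6, 194.3], 0.72)]
```

View pics/w1.png

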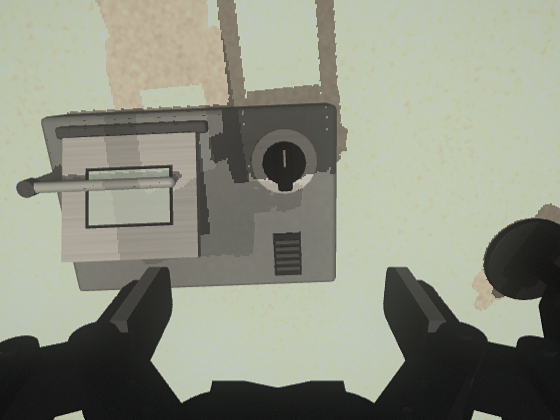

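```bash
python3 - <<'E'
import cv2
im=cv2.imread("pics/w1.png")[90:300,30:345];cv2.imwrite("pics/w1c.png",cv2.resize(im,None,fx=2.5,fy=2.5,interpolation=2))
E
```

```text
(no output)
```

View pics/w1c.png

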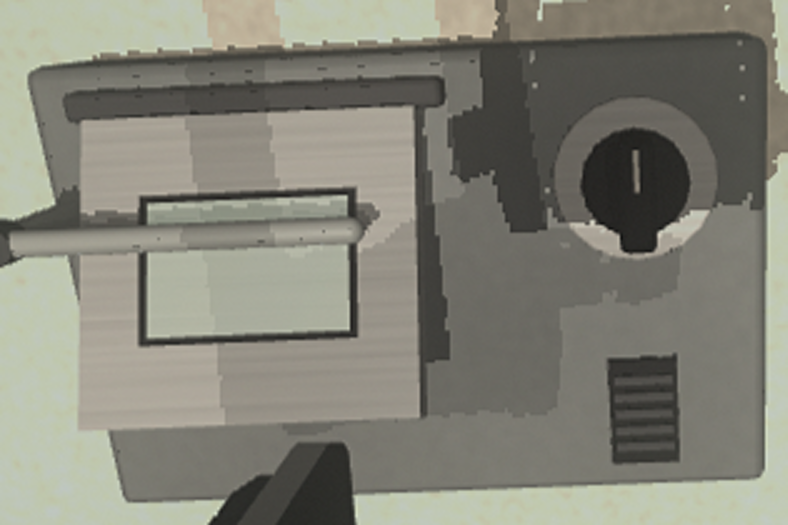

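```bash
cat > fit.py <<'E'
from h import *
from scipy.optimize import least_squares
np.set_printoptions(precision=4,suppress=True)
m={'K': np.array([[365.6894,0,277.4131],[0,365.6894,201.7305],[0,0,1]]), 'eye': np.array([0.4005,0.163,0.4238]),'rotation':np.array([0.6678,0.729,0.1107,0.1017])}
L=np.array([(-.06,-.065,0),(-.06,.065,0),(.06,.065,0),(.06,-.065,0),(-.029,-.042,0),(-.029,.042,0),(.029,.042,0),(.029,-.042,0)])
px=np.array([(62,138.8),(195.6,132.4),(198,256.4),(61.2,262.4),(85.6,169.6),(172,165.2),(172.8,224),(86,228.4)])
def T(p): return R.from_euler("ZY",[p[2],-p[3]]),np.array([p[0],p[1],.065+.06*np.sin(p[3])])
def f(p):
    r,t=T(p); 
    return np.concatenate([(proj("wrist",r.apply(l)+t,m)-q) for l,q in zip(L,px)])
s=least_squares(f,[.51,.02,.09,.4],loss="soft_l1");print("x y yaw tilt",s.x,T(s.x)[1]);print(s.fun.reshape(-1,2).round(1).tolist())
for z in (.05,.064,.094):print("disc",z,onz("w",(284.4,162),z,m))
a,b=onz("w",(30+635/2.5,90+150/2.5),.094,m),onz("w",(30+638/2.5,90+245/2.5),.094,m);print("bar",a,b,np.arctan2(*(b-a)[[1,0]]))
print("knob",tri([ray("w",(284,163),m),ray("scene",(327.9,184.8)),ray("side",(247,185.2))]))
for q in [(43,118),(333,103),(336,281),(79,290)]: print("base",onz("w",q,.05,m))
yaw=s.x[2];print("150 along y:",s.x[:2]+.15*np.array([-np.sin(yaw),np.cos(yaw)]))
r,t=T(s.x);print([proj(c,t).round(1).tolist() for c in("scene","side")])
E
python3 fit.py
```

```text
x y yaw tilt [0.5121 0.0298 0.1347 0.3865] [0.5121 0.0298 0.0876]
[[0.3, -0.3], [-0.6, -0.3], [0.1, 0.4], [0.3, 0.3], [0.0, -0.8], [0.0, -0.5], [0.4, 1.0], [-0.4, 0.4]]
disc 0.05 [0.4729 0.1765 0.05  ]
disc 0.064 [0.4702 0.1759 0.064 ]
disc 0.094 [0.4644 0.1749 0.094 ]
bar [0.4534 0.1735 0.094 ] [0.4888 0.1779 0.094 ] 0.124324359791869
knob (array([0.472 , 0.1722, 0.0832]), [np.float64(0.005290760148094081), np.float64(0.003428559389522828), np.float64(0.00472043779209012)])
base [ 0.4496 -0.0681  0.05  ]
base [0.4099 0.2188 0.05  ]
base [0.6055 0.2483 0.05  ]
base [ 0.6432 -0.0465  0.05  ]
150 along y: [0.492  0.1784]
[[282.6, 191.1], [257.2, 204.2]]
```

```bash
python3 -m pendant '[-7,6.5,-45,0.33, -7,6.5,-90,0.33, -7,6.5,-135,0.33, -7,6.5,-170,0.33, -7,6.5,-195,0.33, -7,6.5,-209,0.33, -7,6.5,-209,0.33, -7,6.5,-209,0.33]' 45; python3 -m pendant '[0,0,0,0, 0,0,0,0, 0,0,0,0, 0,0,0,0, 0,0,0,0, 0,0,0,0, 0,0,0,0, 0,0,0,0]' 0
```

```text
t: 3.3
eef_pos: [0.4701, 0.1752, 0.0733]
tcp_rot: [-0.067, 0.998, 0.0, 0.001]
force: [0.5, -0.5, 0.3]
finger_gap: 0.53
gripper_force: 0.0
t: 4.1
eef_pos: [0.4707, 0.175, 0.0741]
tcp_rot: [-0.067, 0.998, 0.0, 0.001]
force: [-1.0, -0.3, 6.6]
finger_gap: 0.152
gripper_force: 59.7
```

```bash
python3 -m pendant '[0,0,2,-0.5, 0,0,2,-1.2, 0,0,2,-1.9, 0,0,2,-2.6, 0,0,2,-3.3, 0,0,2,-4, 0,0,2,-4.7, 0,0,2,-5.4, 0,0,2,-6.1, 0,0,2,-6.8, 0,0,2,-7.5, 0,0,2,-8.2, 0,0,2,-8.6, 0,0,2,-8.6, 0,0,2,-8.6]'; python3 - <<'E'
from h import *
im=snapshot("scene");cv2.imwrite("pics/s2.png",cv2.resize(im[150:270,220:380],None,fx=3.5,fy=3.5,interpolation=2))
E
```

```text
t: 5.6
eef_pos: [0.4709, 0.1756, 0.0742]
tcp_rot: [0.509, 0.861, 0.002, 0.001]
force: [7.7, 5.6, -11.7]
finger_gap: 0.147
gripper_force: 60.1
```

View pics/s2.png

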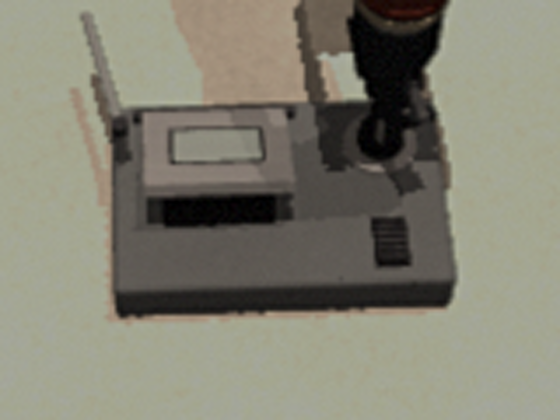

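```bash
python3 -m pendant '[0,0,0,0, 0,0,0,0, 0,0,0,0, 0,0,40,0, 0,0,80,0, 0,0,120,0, 0,0,160,0]' 60; python3 -m pendant '[-3,-45,15,0.9, -6,-90,15,1.8, -9,-135,15,2.7, -12,-180,15,3.6, -15,-225,15,4.5, -18,-270,15,5.4, -21,-315,15,6.3, -24,-360,15,7.2, -27,-405,15,8.1, -29,-450,15,9, -30,-475,15,9.5, -30,-475,15,9.5, -30,-475,15,9.5, -30,-475,15,9.5]'; python3 - <<'E'
from h import *
np.set_printoptions(precision=4,suppress=True)
s=sense();print(s["eef_pos"],s["tcp_rot"],s["q"]);m=camera_model("wrist");im=snapshot("wrist");cv2.imwrite("pics/w3.png",im);print(m)
for t in("slide_grip","slide_foot"):
    for a in landmark_of("wrist",t)[:2]: print(t,a,onz("wrist",a["location"],.032 if t=="slide_grip" else 0,m))
for a in trace("wrist","slide")[:1]:
    c,_=cv2.findContours(a["pixels"].astype(np.uint8),0,2);print(a["extent"],a["confidence"],cv2.minAreaRect(max(c,key=len)))
x0,y0,x1,y1=[int(v) for v in a["extent"]]
print(x0-20,y0-20);cv2.imwrite("pics/w3c.png",cv2.resize(im[max(0,y0-20):y1+20,max(0,x0-20):x1+20],None,fx=4,fy=4,interpolation=2))
E
```

```text
t: 6.35
eef_pos: [0.4692, 0.1745, 0.2362]
tcp_rot: [0.508, 0.861, 0.0, 0.0]
force: [1.6, 0.4, -1.2]
finger_gap: 0.704
gripper_force: 0.0
t: 7.75
eef_pos: [0.4395, -0.2993, 0.2493]
tcp_rot: [-0.129, 0.992, 0.0, -0.0]
force: [0.3, 0.2, -0.1]
finger_gap: 0.704
gripper_force: 0.0
[ 0.4395 -0.2993  0.2493] [-0.1294  0.9916  0.0003 -0.    ] [-0.7464 -0.0151  1.7468  0.0004  1.4103 -2.5768]
{'K': array([[365.6894,   0.    , 277.4131],
       [  0.    , 365.6894, 201.7305],
       [  0.    ,   0.    ,   1.    ]]), 'eye': array([ 0.3663, -0.3181,  0.392 ]), 'rotation': array([0.603 , 0.7834, 0.1192, 0.092 ])}
slide_grip {'location': [275.7, 165.5], 'confidence': 0.87} [ 0.4386 -0.3008  0.032 ]
slide_foot {'location': [275.3, 160.0], 'confidence': 0.71} [ 0.4393 -0.3013  0.    ]
[232.3, 125.0, 319.9, 194.7] 0.6 ((275.8612365722656, 160.5982666015625), (59.68244552612305, 85.60820007324219), 81.25383758544922)
212 105
```

View pics/w3c.png

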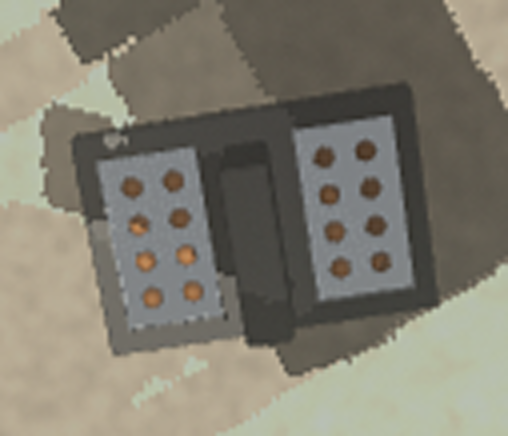

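```bash
python3 - <<'E'
from h import *
np.set_printoptions(precision=4,suppress=True)
m={'K':np.array([[365.6894,0,277.4131],[0,365.6894,201.7305],[0,0,1]]),'eye':np.array([0.3663,-0.3181,0.392]),'rotation':np.array([0.603,0.7834,0.1192,0.092])}
C=[onz("w",(x/4+212,y/4+105),.008,m) for x,y in [(75,137),(410,85),(437,302),(113,353)]];C=np.array(C)
print(C,"centre",C.mean(0))
for a,b in((0,1),(3,2),(0,3),(1,2)):
    d=C[b]-C[a];print(np.linalg.norm(d),np.degrees(np.arctan2(d[1],d[0])))
F=[onz("w",(x/4+212,y/4+105),.05,m) for x,y in [(220,168),(268,162),(290,295),(243,308)]];print(np.array(F),np.mean(F,0))
E
```

```text
[[ 0.4285 -0.3522  0.008 ]
 [ 0.3933 -0.2715  0.008 ]
 [ 0.4468 -0.248   0.008 ]
 [ 0.4831 -0.3293  0.008 ]] centre [ 0.4379 -0.3002  0.008 ]
0.08807799680012998 113.5517632691369
0.0891049104035895 114.0817897100547
0.059212140117061524 22.732745770674306
0.05838208652690235 23.725194191130687
[[ 0.4201 -0.3141  0.05  ]
 [ 0.4158 -0.3036  0.05  ]
 [ 0.4453 -0.2903  0.05  ]
 [ 0.4513 -0.3004  0.05  ]] [ 0.4331 -0.3021  0.05  ]
```

```bash
python3 -m pendant '[0,0,0,-1, 0,0,0,-2, 0,0,0,-3, 0,0,0,-4, 0,0,0,-5, 0,0,0,-6, 0,0,0,-7, 0,0,0,-8, 0,0,0,-9, 0,0,0,-10, 0,0,0,-11, 0,0,0,-12, 0,0,0,-13, 0,0,0,-14, 0,0,0,-15, 0,0,0,-16, 0,0,0,-17, 0,0,0,-18, 0,0,0,-19, 0,0,0,-20]'; python3 -m pendant '[-1,-1,-30,-1, -1,-1,-75,-1.43, -1,-1,-120,-1.43, -1,-1,-165,-1.43, -1,-1,-200,-1.43, -1,-1,-222,-1.43, -1,-1,-233,-1.43, -1,-1,-233,-1.43, -1,-1,-233,-1.43]'; python3 -c "
from workcell import *
print(sense()['q'])"
```

```text
t: 9.95
eef_pos: [0.4397, -0.2996, 0.2495]
tcp_rot: [0.955, 0.297, 0.0, 0.0]
force: [-0.0, -0.1, -0.2]
finger_gap: 0.706
gripper_force: 0.0
t: 10.85
eef_pos: [0.4394, -0.3018, 0.0175]
tcp_rot: [0.979, 0.203, 0.001, 0.001]
force: [0.8, -1.0, -0.1]
finger_gap: 0.701
gripper_force: 0.0
[-7.49892968e-01  2.65151775e-01  1.91611101e+00  2.50489801e-05
  9.58556217e-01  4.11391725e-01]
```

```bash
python3 -m pendant '[-1,1,-1,0, -1,1,-1,0, -1,1,-1,0, -1,1,-1,0, -1,1,-1,0, -1,1,-1,0, -1,1,-1,0, -1,1,-1,0, -1,1,-1,0, -1,1,-1,0]' 0; python3 -m pendant '[0,0,20,0, 0,0,60,0, 0,0,100,0, 0,0,130,0, 0,0,130,0, 0,0,130,0]'
```

```text
t: 11.85
eef_pos: [0.4381, -0.3009, 0.0163]
tcp_rot: [0.979, 0.203, 0.0, 0.001]
force: [-1.5, 0.7, 6.3]
finger_gap: 0.131
gripper_force: 59.6
t: 12.45
eef_pos: [0.4375, -0.3004, 0.1454]
tcp_rot: [0.979, 0.203, 0.0, 0.0]
force: [-1.1, -0.3, -1.6]
finger_gap: 0.133
gripper_force: 58.9
```

```bash
python3 -m pendant '[5,10,15,-0.2, 12,50,20,-0.6, 22,95,20,-1, 32,140,20,-1.4, 42,185,20,-1.8, 52,230,20,-1.96, 62,275,20,-1.96, 70,310,20,-1.96, 72,330,20,-1.96, 72,330,20,-1.96, 72,330,20,-1.96, 72,330,-15,-1.96, 72,330,-20,-1.96, 72,330,-20,-1.96]'; python3 - <<'E'
from h import *
s=sense();print(s["eef_pos"],s["tcp_rot"],s["force"],s["ft_torque"],s["q"][5])
im=snapshot("side");cv2.imwrite("pics/s4.png",cv2.resize(im[150:260,190:330],None,fx=5,fy=5,interpolation=2))
E
```

```text
t: 13.85
eef_pos: [0.5075, 0.0288, 0.1233]
tcp_rot: [0.998, 0.067, -0.003, -0.0]
force: [0.1, 0.3, -1.7]
finger_gap: 0.133
gripper_force: 58.9
[0.50749744 0.02882754 0.12332874] [ 9.97752765e-01  6.69545580e-02 -2.53167801e-03 -3.11434035e-04] [ 0.12828764  0.28438395 -1.71691051] [-0.06677349 -0.00794624  0.05468502] 1.3385169636734862
```

View pics/s4.png

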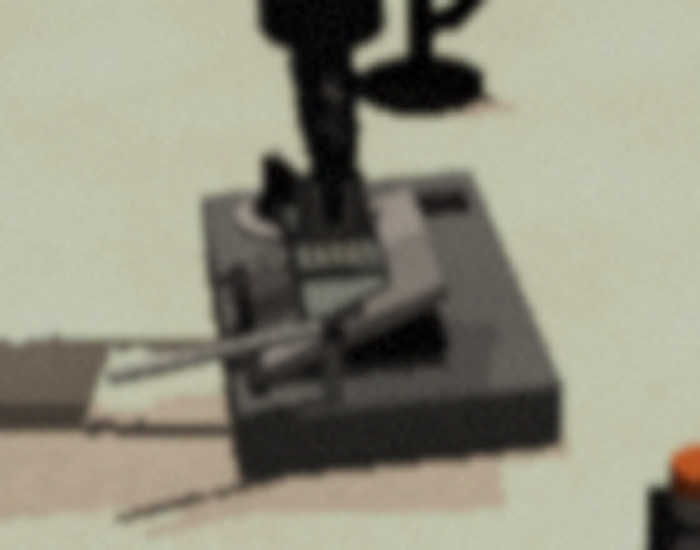

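```bash
python3 -m pendant '[2,0,-3,0, 2,0,-5,0, 2,0,-7,0, 2,0,-8,0, 2,0,-9,0, 2,0,-9,0]'
```

```text
t: 14.5
eef_pos: [0.5114, 0.0297, 0.1162]
tcp_rot: [0.998, 0.068, -0.0, -0.0]
force: [-0.1, -0.4, -2.2]
finger_gap: 0.136
gripper_force: 58.9
```

```bash
python3 -m pendant '[-1,0,-1,0, -1,0,-2,0, -1,0,-2,0]';  python3 -m pendant '[-1,0,-1,0, -1,0,-1.5,0, -1,0,-1.5,0]'
```

```text
t: 14.8
eef_pos: [0.5109, 0.0297, 0.1156]
tcp_rot: [0.998, 0.068, 0.0, 0.0]
force: [-3.2, -0.8, 6.3]
finger_gap: 0.13
gripper_force: 60.5
t: 15.1
eef_pos: [0.5108, 0.0297, 0.1154]
tcp_rot: [0.998, 0.068, 0.002, 0.0]
force: [-4.5, 0.8, 12.7]
finger_gap: 0.132
gripper_force: 61.4
```

```bash
python3 -m pendant '[-1,-0.1,-1,0, -2,-0.3,-1.5,0, -2,-0.3,-1.5,0]';  python3 -m pendant '[-1,-0.1,-1,0, -2,-0.3,-1.5,0, -2,-0.3,-1.5,0]'
```

```text
t: 15.4
eef_pos: [0.5106, 0.0296, 0.1151]
tcp_rot: [0.998, 0.068, 0.004, 0.0]
force: [-2.4, 2.4, 14.5]
finger_gap: 0.137
gripper_force: 61.7
t: 15.7
eef_pos: [0.5102, 0.0294, 0.1148]
tcp_rot: [0.998, 0.068, 0.006, 0.0]
force: [-1.2, 1.8, 18.3]
finger_gap: 0.132
gripper_force: 62.1
```

```bash
python3 -m pendant '[0,0,3,0, 0,0,3,0, 0,0,3,0]' 11;  python3 -m pendant '[0,0,0,0, 0,0,0,0, 0,0,0,0]' 11.5;
```

```text
t: 16.0
eef_pos: [0.5059, 0.0291, 0.1135]
tcp_rot: [0.998, 0.068, 0.001, 0.0]
force: [-1.4, -0.4, 6.5]
finger_gap: 0.13
gripper_force: 59.2
t: 16.3
eef_pos: [0.506, 0.0291, 0.1135]
tcp_rot: [0.998, 0.068, 0.001, 0.0]
force: [-2.2, 0.8, 6.8]
finger_gap: 0.136
gripper_force: 30.0
```

```bash
python3 -m pendant '[0,0,0,0, 0,0,0,0, 0,0,0,0]' 11.8;  python3 -m pendant '[-1,-0.1,-1,0, -2,-0.3,-2,0, -3,-0.4,-3,0, -3,-0.4,-3,0]'
```

```text
t: 16.6
eef_pos: [0.5054, 0.029, 0.1128]
tcp_rot: [0.998, 0.068, -0.0, 0.0]
force: [-2.4, -0.6, 5.1]
finger_gap: 0.138
gripper_force: 12.4
t: 17.0
eef_pos: [0.5022, 0.0286, 0.1094]
tcp_rot: [0.998, 0.068, -0.0, 0.0]
force: [-0.2, -1.4, 0.8]
finger_gap: 0.14
gripper_force: 12.1
```

```bash
python3 -m pendant '[-1,-0.1,-2,0, -2,-0.3,-4,0, -3,-0.4,-6,0, -3,-0.4,-6,0]';  python3 -m pendant '[0,0,-1,0, 0,0,-2,0, 0,0,-2,0, 0,0,-2,0]'
```

```text
t: 17.4
eef_pos: [0.4987, 0.0282, 0.1033]
tcp_rot: [0.998, 0.068, -0.001, 0.0]
force: [-2.5, -0.6, 2.3]
finger_gap: 0.141
gripper_force: 12.8
t: 17.8
eef_pos: [0.4982, 0.0281, 0.1015]
tcp_rot: [0.998, 0.068, -0.002, 0.0]
force: [-6.3, -2.0, 6.5]
finger_gap: 0.138
gripper_force: 13.4
```

```bash
python3 -m pendant '[0,0,-1,0, 0,0,-1,0, 0,0,-1,0]'; python3 - <<'E'
from h import *
np.set_printoptions(precision=5,suppress=True)
s=sense();print(s["eef_pos"],s["tcp_rot"]);m=camera_model("wrist");im=snapshot("wrist");cv2.imwrite("pics/w5.png",im);print(m)
np.save("m5.npy",m,allow_pickle=True)
for t in("slide_grip","slide_foot","stage_face"):print(t,landmark_of("wrist",t)[:2])
for t in("slide","stage"): print(t,[(a["extent"],a["confidence"]) for a in look_for("wrist",t)[:2]])
r=R.from_euler("ZY",[.1347,-.3865]);c=np.array([.5121,.0298,.0876])
for l in [(-.03,-.045,.008),(-.03,.045,.008),(.03,.045,.008),(.03,-.045,.008),(.06,.065,0),(.06,-.065,0)]:print(proj("wrist",r.apply(l)+c,m).round(1))
cv2.imwrite("pics/w5c.png",cv2.resize(im[80:330,150:400],None,fx=2.4,fy=2.4,interpolation=2))
E
```

```text
t: 18.1
eef_pos: [0.498, 0.028, 0.1005]
tcp_rot: [0.998, 0.068, -0.002, 0.0]
force: [-7.7, -0.5, 7.3]
finger_gap: 0.142
gripper_force: 13.5
[0.49798 0.02804 0.10047] [ 0.9977   0.06777 -0.00182  0.0001 ]
{'K': array([[365.68945,   0.     , 277.41312],
       [  0.     , 365.68945, 201.73048],
       [  0.     ,   0.     ,   1.     ]]), 'eye': array([0.57405, 0.03919, 0.2429 ]), 'rotation': array([ 0.74434, -0.65022, -0.09985,  0.11492])}
slide_grip [{'location': [275.0, 292.1], 'confidence': 0.59}]
slide_foot [{'location': [280.4, 238.8], 'confidence': 0.64}, {'location': [279.4, 235.6], 'confidence': 0.51}]
stage_face []
slide [([166.0, 183.8, 388.0, 369.8], 0.66)]
stage [([95.4, 82.9, 467.9, 309.0], 0.58)]
[370.6 285.5]
[187.7 285.5]
[163.5 188.9]
[395.8 188.9]
[ 95.1 107.4]
[464.6 107.5]
```

View pics/w5.png

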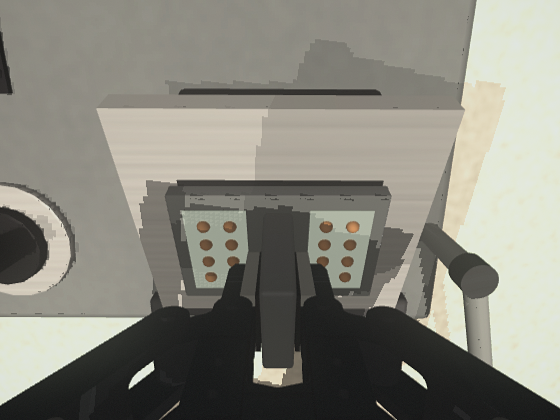

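```bash
python3 - <<'E'
from h import *
m=np.load("m5.npy",allow_pickle=True).item()
g=cv2.cvtColor(cv2.imread("pics/w5.png"),cv2.COLOR_BGR2GRAY).astype(int)
for c in (200,225,330,360): print(c,list(zip(range(176,216),g[176:216,c])))
for r in (190,200,240,280): print(r,"L",list(zip(range(155,185),g[r,155:185])),"\nR",list(zip(range(355,400),g[r,355:400])))
r=R.from_euler("ZY",[.1347,-.3865]);c=np.array([.5121,.0298,.0876])
for x in (.029,.03,.027,.025): print(x,"face row",[proj("w",r.apply((x,y,0))+c,m).round(1).tolist() for y in(.045,-.045)],"top",[proj("w",r.apply((x,y,.008))+c,m).round(1).tolist() for y in(.045,-.045)])
print("win",[proj("w",r.apply((.029,y,0))+c,m).round(1).tolist() for y in(.042,-.042)])
E
```

```text
200 [(176, np.int64(192)), (177, np.int64(193)), (178, np.int64(200)), (179, np.int64(172)), (180, np.int64(93)), (181, np.int64(59)), (182, np.int64(62)), (183, np.int64(63)), (184, np.int64(62)), (185, np.int64(60)), (186, np.int64(83)), (187, np.int64(90)), (188, np.int64(90)), (189, np.int64(89)), (190, np.int64(90)), (191, np.int64(91)), (192, np.int64(91)), (193, np.int64(88)), (194, np.int64(92)), (195, np.int64(81)), (196, np.int64(125)), (197, np.int64(135)), (198, np.int64(97)), (199, np.int64(80)), (200, np.int64(124)), (201, np.int64(132)), (202, np.int64(131)), (203, np.int64(135)), (204, np.int64(97)), (205, np.int64(83)), (206, np.int64(84)), (207, np.int64(85)), (208, np.int64(85)), (209, np.int64(81)), (210, np.int64(110)), (211, np.int64(160)), (212, np.int64(168)), (213, np.int64(166)), (214, np.int64(160)), (215, np.int64(163))]
225 [(176, np.int64(192)), (177, np.int64(192)), (178, np.int64(197)), (179, np.int64(207)), (180, np.int64(113)), (181, np.int64(56)), (182, np.int64(60)), (183, np.int64(61)), (184, np.int64(61)), (185, np.int64(59)), (186, np.int64(83))
[... 8571 characters left out ...]
 np.int64(116)), (386, np.int64(116)), (387, np.int64(115)), (388, np.int64(115)), (389, np.int64(120)), (390, np.int64(184)), (391, np.int64(193)), (392, np.int64(191)), (393, np.int64(190)), (394, np.int64(191)), (395, np.int64(191)), (396, np.int64(190)), (397, np.int64(190)), (398, np.int64(190)), (399, np.int64(190))]
0.029 face row [[168.7, 178.8], [390.4, 178.8]] top [[164.0, 190.9], [395.3, 190.9]]
0.03 face row [[168.2, 176.8], [390.9, 176.8]] top [[163.5, 188.9], [395.8, 188.9]]
0.027 face row [[169.6, 182.8], [389.4, 182.8]] top [[165.0, 194.9], [394.2, 194.9]]
0.025 face row [[170.5, 186.6], [388.5, 186.6]] top [[166.0, 198.9], [393.2, 198.9]]
win [[176.1, 178.8], [383.0, 178.8]]
```

```bash
python3 - <<'E'
from h import *
m=np.load("m5.npy",allow_pickle=True).item()
im=cv2.imread("pics/w5.png");sd=snapshot("side");cv2.imwrite("pics/sd5.png",sd)
a=cv2.resize(im[175:315,150:410],None,fx=3,fy=3,interpolation=2)   # 780x420
b=cv2.resize(sd[185:225,225:290],None,fx=4.5,fy=4.5,interpolation=2)
out=np.zeros((600,800,3),np.uint8);out[:420,:780]=a;out[420:600,:b.shape[1]]=b
b2=b.copy()
r=R.from_euler("ZY",[.1347,-.3865]);c=np.array([.5121,.0298,.0876])
for P in [(.0258,-.045,0),(-.0342,-.045,0),(-.0342,-.045,.008),(.0258,-.045,.008),(-.06,-.065,0),(.06,-.065,0)]:
    p=proj("side",r.apply(P)+c);cv2.circle(b2,tuple(int(v) for v in (p-[225,185])*4.5),2,(0,0,255),-1)
out[420:600,300:300+b.shape[1]]=b2
cv2.imwrite("pics/comp.png",out)
E
```

```text
(no output)
```

View pics/comp.png

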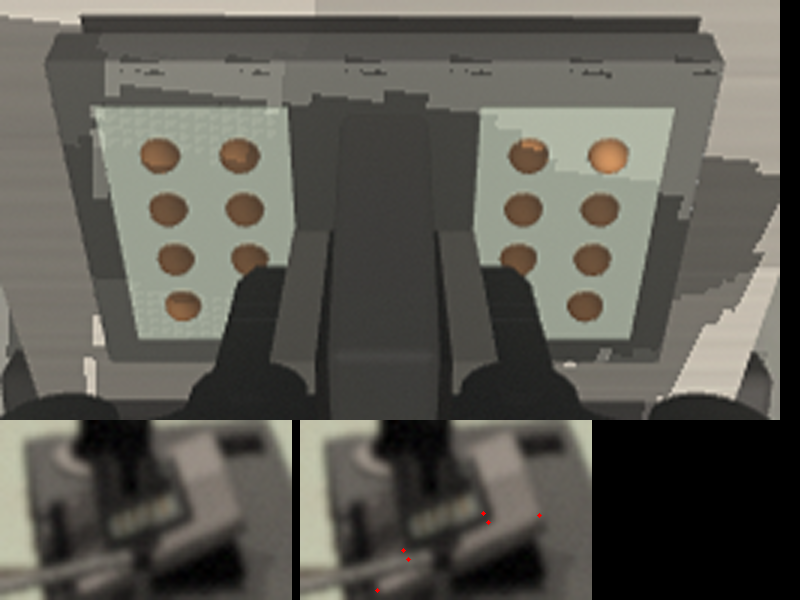

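```bash
python3 - <<'E'
from h import *
from scipy.optimize import least_squares
m=np.load("m5.npy",allow_pickle=True).item()
L=np.array([(.03,.045,.008),(.03,-.045,.008),(-.03,-.045,.008),(-.03,.045,.008),(.03,.045,0),(.03,-.045,0)])
px=np.array([(165.7,196),(390.7,196),(370.5,295),(185,295),(169,186.5),(387.5,186.5)])
r0=R.from_euler("ZY",[.1347,-.3865]);c0=np.array([.5121,.0298,.0876])
def f(p,w=1):
    r=R.from_euler("ZY",[p[0],-p[1]]);t=r0.apply(p[2:])+c0
    return (np.array([proj("w",r.apply(l)+t,m) for l in L])-px).ravel()
for n in (6,4):
    L=L[:n];px=px[:n];s=least_squares(f,[.13,.38,0,0,0],loss="soft_l1");print(n,"yaw tilt",s.x[:2].round(3),"offset in stage mm",(1e3*s.x[2:]).round(1));print(s.fun.reshape(-1,2).round(1).tolist())
E
```

```text
6 yaw tilt [0.134 0.33 ] offset in stage mm [-4.8  0.5  1. ]
[[-1.0, 0.5], [1.0, 0.6], [-1.4, 0.3], [1.9, 0.3], [0.5, -1.2], [-0.6, -1.2]]
4 yaw tilt [0.134 0.321] offset in stage mm [-5.1  0.6  0.5]
[[-0.5, -0.2], [0.4, -0.2], [-1.6, 0.2], [2.0, 0.2]]
```

```bash
python3 -m pendant '[-1,0,0,0, -2,-0.3,0,0, -3,-0.4,0,0, -3,-0.4,0,0]' 11.9;  python3 -m pendant '[0,0,-1,0, 0,0,-2,0, 0,0,-2,0]'; python3 - <<'E'
from h import *
im=snapshot("wrist");cv2.imwrite("pics/w6.png",im)
g=cv2.cvtColor(im,cv2.COLOR_BGR2GRAY).astype(int)
for c in (200,225,340,360): print(c,g[174:214,c].tolist(),"near",g[280:305,c].tolist())
for r in (196,200): print(r,g[r,155:185].tolist(),g[r,375:400].tolist())
E
```

```text
t: 18.85
eef_pos: [0.496, 0.028, 0.1002]
tcp_rot: [0.998, 0.068, -0.0, -0.0]
force: [0.7, 0.5, -1.9]
finger_gap: 0.143
gripper_force: 6.0
t: 19.15
eef_pos: [0.4961, 0.0279, 0.0987]
tcp_rot: [0.998, 0.068, -0.0, -0.0]
force: [-2.8, 0.4, 2.3]
finger_gap: 0.139
gripper_force: 6.5
200 [197, 206, 125, 66, 64, 64, 64, 60, 78, 202, 220, 158, 99, 89, 92, 93, 94, 93, 94, 95, 89, 110, 133, 132, 131, 132, 131, 130, 132, 130, 133, 98, 84, 86, 86, 82, 104, 158, 166, 165] near [162, 163, 162, 162, 164, 165, 133, 89, 78, 80, 79, 79, 79, 77, 112, 117, 116, 115, 112, 114, 114, 114, 114, 115, 115]
225 [196, 206, 124, 65, 63, 63, 64, 60, 79, 201, 220, 157, 99, 88, 90, 93, 93, 94, 94, 95, 78, 77, 129, 133, 132, 128, 130, 130, 130, 130, 129, 130, 130, 130, 130, 129, 134, 180, 169, 157] near [166, 140, 103, 67, 39, 31, 35, 34, 37, 38, 38, 39, 39, 39, 37, 35, 37, 35, 36, 36, 37, 35, 37, 34, 35]
340 [172, 176, 152, 85, 56, 59, 59, 57, 50, 149, 202, 168, 103, 83, 85, 88, 88, 88, 89, 91, 91, 73, 114, 120, 117, 78, 106, 115, 114, 114, 114, 114, 113, 114, 114, 113, 123, 160, 176, 178] near [153, 156, 155, 154, 
[... 226 characters left out ...]
115, 115, 114, 114, 114, 114, 113, 111, 123, 161, 177, 177] near [157, 158, 138, 131, 96, 82, 66, 63, 65, 65, 65, 65, 64, 76, 113, 118, 117, 113, 112, 113, 113, 114, 116, 118, 116]
196 [122, 121, 122, 121, 121, 121, 122, 123, 122, 89, 87, 89, 90, 90, 89, 90, 89, 89, 89, 89, 88, 88, 89, 88, 89, 88, 88, 88, 91, 131] [115, 114, 114, 115, 114, 115, 119, 119, 118, 118, 119, 118, 118, 119, 119, 117, 107, 144, 164, 163, 161, 162, 163, 162, 163]
200 [119, 118, 119, 119, 120, 120, 119, 119, 119, 96, 83, 88, 87, 87, 87, 87, 86, 87, 87, 87, 86, 87, 87, 87, 87, 87, 86, 86, 87, 134] [107, 107, 108, 107, 107, 108, 105, 66, 72, 109, 115, 114, 114, 115, 114, 109, 128, 175, 172, 171, 170, 171, 172, 170, 172]
```

```bash
python3 -m pendant '[0,0,-1,0, 0,0,-2,0, 0,0,-2,0]'; python3 -m pendant '[0,0,-1,0, 0,0,-2,0, 0,0,-2,0]'; cat > w.py <<'E'
from h import *
import sys
from scipy.optimize import least_squares
m=camera_model("wrist");im=snapshot("wrist");cv2.imwrite(sys.argv[1],im)
g=cv2.cvtColor(im,cv2.COLOR_BGR2GRAY).astype(int)
for c in (200,340,360): print(c,g[165:212,c].tolist(),"near",g[282:302,c].tolist())
for r in (198,202): print(r,g[r,155:185].tolist(),g[r,375:400].tolist())
np.save("m6.npy",m,allow_pickle=True)
E
python3 w.py pics/w7.png
```

```text
t: 19.5
eef_pos: [0.496, 0.0279, 0.0968]
tcp_rot: [0.998, 0.068, -0.001, -0.0]
force: [-4.6, 0.7, 3.0]
finger_gap: 0.14
gripper_force: 6.8
t: 19.8
eef_pos: [0.4971, 0.0281, 0.0957]
tcp_rot: [0.998, 0.068, 0.001, -0.0]
force: [-4.8, 0.4, 7.3]
finger_gap: 0.136
gripper_force: 7.3
200 [189, 190, 191, 193, 194, 197, 197, 199, 198, 197, 192, 192, 194, 195, 202, 145, 76, 61, 62, 64, 59, 51, 201, 218, 184, 116, 89, 92, 93, 92, 95, 93, 95, 92, 88, 108, 133, 135, 132, 95, 81, 123, 130, 128, 132, 95, 83] near [160, 161, 154, 152, 159, 157, 146, 96, 78, 79, 80, 79, 80, 81, 108, 113, 115, 117, 117, 115]
340 [167, 168, 167, 168, 169, 171, 172, 172, 174, 172, 169, 167, 169, 170, 173, 180, 99, 51, 55, 54, 56, 50, 108, 193, 210, 124, 83, 85, 86, 87, 87, 87, 89, 88, 90, 96, 116, 118, 113, 111, 110, 112, 112, 113, 111, 112, 112] near [146, 155, 154, 153, 153, 155, 159, 93, 62, 63, 63, 64, 62, 57, 114, 120, 117, 187, 202, 206]
360 [168, 168, 168, 168, 170, 172, 173, 173, 174, 172, 170, 168, 169, 170, 172, 181, 99, 51, 55, 57, 57, 53, 72, 191, 210, 124, 83, 86, 88, 87, 88, 89, 89, 89, 89, 96, 115, 119, 113, 111, 112, 112, 112, 111, 112, 113, 112] near [154, 156, 154, 155, 135, 131, 96, 67, 64, 65, 67, 65, 63, 76, 111, 116, 115, 116, 117, 116]
198 [123, 123, 123, 123, 122, 123, 124, 123, 86, 76, 76, 77, 77, 76, 77, 77, 76, 77, 77, 77, 76, 75, 76, 75, 75, 76, 75, 81, 96, 96] [91, 89, 91, 91, 92, 90, 90, 89, 90, 91, 89, 90, 90, 89, 89, 89, 89, 101, 172, 167, 166, 166, 166, 166, 166]
202 [120, 120, 121, 121, 121, 122, 121, 89, 87, 89, 89, 89, 89, 90, 89, 90, 89, 89, 88, 88, 89, 89, 88, 88, 88, 87, 91, 138, 136, 134] [119, 119, 120, 119, 120, 120, 119, 120, 120, 120, 120, 119, 120, 119, 120, 121, 120, 118, 109, 142, 172, 170, 169, 169, 169]
```

```bash
cat > fs.py <<'E'
from h import *
from scipy.optimize import least_squares
def fit(m,far,near,L,Rr,bot,win):
    r0=R.from_euler("ZY",[.1347,-.3865]);c0=np.array([.5121,.0298,.0876])
    pw=[proj("w",r0.apply((x,0,0))+c0,m)[1] for x in(.027,.028,.029,.030)]
    wx=np.interp(-win,-np.array(pw),[.027,.028,.029,.030]);print("window edge seen at x_mm",wx*1e3, pw)
    def f(p):
        r=R.from_euler("ZY",[.1347,-p[0]]);t=r0.apply([p[1],p[2],p[3]])+c0
        P=lambda *l:proj("w",r.apply(l)+t,m)
        a,b=P(.03,.045,.008),P(.03,-.045,.008);n=P(-.03,-.03,.008);n2=P(-.03,.03,.008);bo=P(.03,0,0)
        return [a[1]-far,b[1]-far,n[1]-near,n2[1]-near,(a[0]-L),(b[0]-Rr),.5*(bo[1]-bot)]
    s=least_squares(f,[.38,0,0,0]);print("tilt",s.x[0].round(3),"off mm",(s.x[1:]*1e3).round(1),np.round(s.fun,1))
    # assume flush: tilt=.3865,z=0 fit x
    s=least_squares(lambda q:np.array(f([.3865,q[0],q[1],0])),[0,0]);print("flush hyp",(s.x*1e3).round(1),np.round(s.fun,1))
if __name__=="__main__":
    fit(np.load("m5.npy",allow_pickle=True).item(),196,294.7,165.5,390.7,186,180.3)
    fit(np.load("m6.npy",allow_pickle=True).item(),200,295.7,162,393,190.5,181)
E
python3 fs.py
```

```text
window edge seen at x_mm 28.24336577314904 [np.float64(182.75317560515532), np.float64(180.78347858476087), np.float64(178.79684513789252), np.float64(176.79305587973886)]
tilt 0.326 off mm [-5.4  0.6  0.1] [ 0.1  0.1  0.   0.   0.  -0.  -0.5]
flush hyp [-4.7  0.6] [ 2.4  2.3 -3.3 -3.3 -1.2  1.2  0.1]
window edge seen at x_mm 28.226716851818423 [np.float64(183.50246375200803), np.float64(181.46581514746094), np.float64(179.41120322194772), np.float64(177.33838926696097)]
tilt 0.374 off mm [-6.6  0.9 -1.4] [ 0.3  0.2  0.   0.1  0.1 -0.1 -1.2]
flush hyp [-5.2  1. ] [ 0.6  0.6  0.2  0.3 -1.7  1.7 -1.2]
```

```bash
python3 -m pendant '[0,0,0,0, 0,0,0,0, 0,0,0,0, 0,0,0,0]' 0; python3 -m pendant '[0,0,4,0, 0,0,8,0, 3,0,8,0, 5,-0.5,8,0, 5,-0.5,8,0, 5,-0.5,8,0]'
```

```text
t: 20.25
eef_pos: [0.4971, 0.0281, 0.0958]
tcp_rot: [0.998, 0.068, 0.001, -0.0]
force: [-4.3, 1.3, 7.6]
finger_gap: 0.131
gripper_force: 58.4
t: 20.85
eef_pos: [0.5014, 0.0274, 0.1025]
tcp_rot: [0.998, 0.068, -0.0, -0.0]
force: [-0.1, 0.4, -1.9]
finger_gap: 0.131
gripper_force: 58.4
```

```bash
python3 -m pendant '[0,0.4,-2,0, 0,0.4,-4,0, 0,0.4,-5,0, 0,0.4,-5,0]'; python3 -m pendant '[0,0,-1,0, 0,0,-1.5,0, 0,0,-1.5,0]'; python3 w.py pics/w8.png
```

```text
t: 21.25
eef_pos: [0.5014, 0.0278, 0.0977]
tcp_rot: [0.998, 0.068, -0.0, -0.0]
force: [1.3, -0.3, -1.4]
finger_gap: 0.13
gripper_force: 58.4
t: 21.55
eef_pos: [0.5014, 0.0278, 0.0975]
tcp_rot: [0.998, 0.068, -0.0, 0.0]
force: [-6.2, -0.2, 9.8]
finger_gap: 0.133
gripper_force: 60.2
200 [192, 195, 197, 196, 196, 196, 196, 197, 195, 190, 190, 190, 191, 193, 196, 197, 198, 199, 198, 194, 193, 193, 194, 199, 174, 115, 92, 93, 95, 95, 95, 95, 96, 96, 95, 112, 135, 135, 131, 130, 133, 96, 84, 85, 86, 84, 85] near [161, 160, 160, 161, 161, 163, 132, 89, 79, 81, 80, 79, 78, 90, 112, 118, 117, 115, 113, 111]
340 [167, 167, 169, 169, 169, 169, 170, 172, 172, 170, 168, 167, 169, 168, 170, 172, 172, 173, 172, 171, 169, 169, 170, 174, 152, 103, 86, 88, 88, 88, 90, 89, 89, 90, 90, 74, 115, 119, 116, 79, 106, 114, 114, 112, 113, 112, 112] near [145, 155, 154, 154, 153, 154, 139, 84, 60, 64, 63, 64, 61, 69, 113, 185, 196, 195, 194, 196]
360 [168, 169, 169, 169, 170, 169, 170, 171, 171, 171, 169, 168, 168, 169, 171, 173, 172, 174, 173, 171, 169, 168, 170, 174, 152, 103, 85, 89, 88, 89, 90, 90, 90, 91, 90, 99, 118, 119, 114, 113, 113, 113, 113, 113, 112, 112, 112] near [154, 155, 155, 156, 136, 132, 97, 67, 65, 64, 64, 65, 64, 76, 111, 115, 113, 114, 115, 114]
198 [120, 119, 120, 120, 119, 121, 120, 121, 85, 76, 79, 77, 77, 77, 78, 78, 78, 78, 77, 77, 78, 78, 77, 78, 78, 79, 77, 79, 100, 98] [92, 92, 90, 91, 91, 91, 90, 90, 91, 91, 91, 91, 90, 91, 91, 91, 89, 102, 175, 170, 169, 169, 170, 169, 169]
202 [121, 121, 122, 122, 121, 121, 122, 98, 87, 88, 89, 89, 89, 89, 89, 90, 88, 89, 90, 89, 89, 89, 89, 88, 89, 88, 91, 138, 135, 135] [120, 121, 120, 121, 119, 120, 119, 119, 120, 120, 120, 119, 120, 119, 120, 120, 120, 118, 107, 143, 172, 171, 171, 171, 171]
```

```bash
python3 - <<'E'
from fs import *
fit(np.load("m6.npy",allow_pickle=True).item(),200.2,295.3,162,393,189.5,181)
m=np.load("m6.npy",allow_pickle=True).item()
s=sense();print(s["force"].round(2),s["ft_torque"].round(3),s["eef_pos"],s["tcp_rot"].round(4))
r0=R.from_euler("ZY",[.1347,-.3865]);c0=np.array([.5121,.0298,.0876])
print([proj("w",r0.apply(p)+c0,m).round(1).tolist() for p in[(.06,.065,0),(.06,-.065,0)]])
g=cv2.cvtColor(cv2.imread("pics/w8.png"),6).astype(int)
print(g[95:125,150].tolist(),g[95:125,400].tolist())
for r in(130,160): print(r,g[r,90:130].tolist(),g[r,425:465].tolist())
print([proj("w",r0.apply((x,y,0))+c0,m).round(1).tolist() for y in(.065,-.065) for x in(.05,.03)])
E
```

```text
window edge seen at x_mm 30.0 [np.float64(192.683211535907), np.float64(190.72970511835027), np.float64(188.759286147759), np.float64(186.77173403769925)]
tilt 0.377 off mm [-1.9  0.1 -1.4] [ 0.2  0.1  0.   0.   0.  -0.  -0.7]
flush hyp [-0.6  0.1] [ 0.4  0.4  0.4  0.4 -1.7  1.7 -0.8]
[-6.35  0.69  9.06] [ 0.012  0.821 -0.054] [0.50146111 0.02781161 0.09755945] [ 9.977e-01  6.780e-02 -1.000e-04  0.000e+00]
[[90.8, 117.9], [464.8, 117.9]]
[144, 145, 144, 143, 143, 143, 144, 143, 143, 136, 133, 134, 135, 134, 135, 134, 134, 134, 135, 135, 135, 134, 134, 143, 188, 196, 195, 194, 194, 194] [127, 127, 127, 127, 128, 127, 128, 128, 128, 127, 116, 125, 129, 130, 128, 129, 128, 129, 128, 130, 129, 129, 130, 128, 126, 166, 174, 173, 173, 173]
130 [141, 141, 141, 141, 141, 150, 194, 193, 192, 191, 191, 190, 191, 191, 191, 191, 191, 191, 191, 191, 191, 191, 191, 192, 191, 190, 192, 191, 190, 191, 191, 191, 192, 192, 193, 192, 192, 192, 192, 191] [169, 169, 169, 170, 170, 170, 170, 170, 170, 169, 170, 170, 169, 170, 170, 170, 170, 170, 171, 170, 170, 170, 170, 170, 171, 171, 171, 169, 171, 171, 171, 170, 171, 170, 171, 170, 181, 210, 210, 209]
160 [146, 145, 145, 145, 143, 143, 144, 143, 142, 142, 143, 144, 145, 144, 143, 144, 177, 194, 191, 191, 192, 192, 191, 192, 192, 192, 191, 192, 192, 192, 191, 192, 192, 192, 192, 192, 192, 193, 192, 193] [169, 168, 169, 169, 170, 169, 170, 169, 170, 169, 170, 169, 170, 169, 170, 171, 171, 170, 170, 171, 169, 170, 171, 171, 172, 170, 117, 111, 140, 224, 216, 214, 213, 213, 215, 215, 217, 218, 219, 217]
[[99.7, 143.0], [115.1, 186.8], [455.8, 143.1], [440.3, 186.8]]
```

```bash
python3 -m pendant '[-0.4,0,0.2,0, -0.4,0,0.2,0, -0.4,0,0.2,0, -0.4,0,0.2,0]' 11.8; python3 -m pendant '[0,0,0,0, 0,0,0,0, 0,0,0,0, 0,0,0,0, 0,0,0,0]' 0; python3 w.py pics/w9.png; python3 - <<'E'
from workcell import *
import numpy as np
n=np.array([-.374,-.05,.926]);u=np.array([.918,.124,.377])
for i in range(1):
    s=sense();print(s["force"].round(2),s["force"]@n,s["force"]@u,s["ft_torque"].round(3),s["eef_pos"])
E
```

```text
t: 22.0
eef_pos: [0.5014, 0.0278, 0.0975]
tcp_rot: [0.998, 0.068, 0.0, 0.0]
force: [-3.5, 0.8, 7.1]
finger_gap: 0.141
gripper_force: 13.7
t: 22.5
eef_pos: [0.5014, 0.0278, 0.0975]
tcp_rot: [0.998, 0.068, 0.0, 0.0]
force: [-4.1, 0.4, 6.0]
finger_gap: 0.134
gripper_force: 58.4
200 [192, 195, 197, 197, 195, 196, 196, 196, 194, 190, 190, 190, 191, 193, 196, 197, 199, 200, 198, 195, 193, 194, 194, 200, 174, 115, 92, 93, 94, 95, 95, 95, 96, 95, 95, 112, 134, 135, 130, 129, 129, 129, 129, 129, 130, 133, 98] near [161, 161, 161, 161, 160, 164, 132, 89, 77, 80, 80, 78, 78, 90, 112, 116, 117, 116, 114, 111]
340 [166, 168, 170, 169, 169, 170, 170, 172, 173, 170, 169, 168, 167, 168, 169, 173, 172, 173, 172, 172, 168, 169, 170, 174, 152, 102, 87, 88, 88, 88, 90, 89, 90, 90, 90, 73, 116, 120, 116, 79, 106, 113, 113, 113, 113, 112, 113] near [146, 155, 153, 153, 154, 155, 140, 83, 61, 64, 63, 62, 62, 70, 112, 184, 195, 194, 194, 196]
360 [168, 169, 170, 168, 171, 170, 171, 172, 172, 171, 170, 168, 168, 169, 171, 173, 173, 175, 173, 172, 168, 169, 170, 174, 152, 103, 85, 88, 88, 89, 90, 90, 89, 91, 89, 99, 119, 119, 114, 114, 113, 113, 113, 113, 113, 113, 112] near [155, 154, 154, 155, 136, 132, 97, 68, 64, 65, 64, 66, 64, 72, 110, 116, 113, 113, 115, 115]
198 [120, 120, 120, 119, 120, 120, 121, 121, 89, 75, 77, 78, 77, 77, 78, 78, 78, 77, 78, 77, 78, 78, 77, 78, 77, 77, 77, 78, 99, 97] [91, 92, 91, 91, 92, 91, 90, 90, 91, 91, 90, 91, 92, 91, 91, 90, 90, 101, 175, 170, 168, 169, 169, 169, 169]
202 [121, 121, 121, 122, 121, 121, 122, 100, 87, 89, 89, 88, 88, 89, 88, 89, 89, 88, 89, 89, 88, 88, 90, 88, 89, 87, 91, 139, 136, 136] [121, 120, 121, 119, 119, 119, 120, 121, 119, 120, 120, 119, 120, 119, 118, 119, 120, 117, 106, 137, 174, 171, 171, 172, 171]
[-4.38  0.12  7.67] 8.732347333170956 -1.1119326800650935 [ 0.034  0.507 -0.053] [0.50145518 0.02782182 0.09754322]
```

```bash
python3 -m pendant '[0,0,-0.2,0, 0,0,-0.2,0, 0,0,-0.2,0, 0,0,-0.2,0, 0,0,-0.2,0]'; python3 - <<'E'
from workcell import *
import numpy as np
s=sense();print(s["t"],s["force"].round(2),s["force"]@np.array([-.374,-.05,.926]),s["gripper_force"])
print(close_job())
E
```

```text
t: 23.05
eef_pos: [0.5015, 0.0278, 0.0976]
tcp_rot: [0.998, 0.068, 0.0, 0.0]
force: [-5.3, 0.1, 9.1]
finger_gap: 0.132
gripper_force: 58.6
23.05 [-5.28  0.08  9.15] 10.44241562563006 58.63961577415466
the job is handed in; nothing more can be done
None
```

The job is handed in at 23 s: the knob was turned through to its second position and the guard bar swung clear, and by my wrist-camera fits the slide lies flush, square and centred on the window to about 1 mm. It was still gripped by its fin and pushed at about 10 N. While tilting the slide I pressed its far edge on the stage with up to about 18 N, but later pictures showed the stage's tilt unchanged. No verdict came back.

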